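Tighten the loose caster nut in the corner of a container dolly

TASK

One caster of the black container dolly is loose: take the ring spanner from the rubber mat, put its large ring on the caster's blue-topped nut in the near right corner and tighten it clockwise, lifting the spanner off and reseating it for each short stroke between the two frame walls. Once the nut comes up snug and turns clearly harder, give it about 20 degrees more, never over 30, without forcing the spanner or the hand against the frame. Then lay the spanner flat on the rubber mat and let go; leave the jar, the tin and the carton where they stand.

Things in the scene. Friction and masses are not known exactly. Their poses are not given: they have to be found in the camera images.
- dolly: Fixed black steel dolly on four casters: open frame of 50 mm angle iron, 320 (x) by 420 mm (y). Origin on the bench straight under the loose nut. In its frame the two near walls (5 mm thick, 100 to 150 mm high) have inner faces at x = -32 and y = -32 mm; the far ones at x = 278, y = 378 mm. Along all walls inside runs a 45 mm ledge, top 105 mm high.
- near_walls: The two near walls of the dolly, that meet beside the loose nut; origin and axes as the dolly. They let the spanner's handle point from the nut only between about -6 and 96 degrees (0 = the dolly's x, 90 = its y), with fingers on it about 0 to 90. Under the nut a corner plate, top 110 mm above the bench, reaches 48 mm from the nut in x and y; beyond it the frame is open.
- nut_centre (a point): Centre of the loose hexagon nut, 121 mm above the bench; axes as the dolly (the nut's own turn is not measured). The nut is 30 mm across flats, 34.6 across corners, 16 high, corners chamfered over the top 5 mm, blue crown, on a 37 mm washer (top 113 mm above the bench); the 20 mm stem stands out to 134 mm. Tightens clockwise from above; 63 to 98 degrees to run before it is snug; it stays where it is left.
- clamp (a joint): Angle in rad by which the nut has been turned on since it came up snug; 0 until then. The aim is 0.35; under 0.17 is too loose, over 0.56 overtightened. The nut turns with a drag of 0.2 N m until snug, then takes 0.5 N m, rising by 0.7 N m per rad.
- wrench_grip (a point): Centre of the handle of the loose steel double-ring spanner (0.32 to 0.5 kg, short pattern, 195 mm long): straight bar 76 mm long, 14 wide, 12 high. Both rings lie flat, their underside 23 mm below this point, joined to the bar by sloping cranks. x points along the bar from the large ring to the small one, z up. Centre of mass within 8 mm.
- wrench_ring (a point): Centre of the large ring, 75 mm from wrench_grip along the spanner's -x, 15.5 mm below it: 15 mm high, 49 wide, hexagonal hole 32.5 mm across flats, one flat square to the spanner's x. Lowered out of line it stops on the nut about 12 mm short; it drops when within 5 degrees of line with the hexagon (every 60). Seated, this point is at 120.5 mm. Loaded, it turns 8 to 15 degrees ahead of the nut.
- wrench: The same spanner; origin at the middle of its length, level with its underside, axes as wrench_grip. The ring at its other end (hole 26 mm) is too small for the nut.
- mat: Fixed dark rubber mat, 300 (x) by 150 (y) by 4 mm, origin at the centre of its underside, on the bench.
- jar_mid (a point): Bystander: amber jar with brass lid, 66 mm wide, 95 mm high; point at its mid-height.
- tin_mid (a point): Bystander: green tin, 68 mm wide, 75 mm high; point at its mid-height.
- carton_mid (a point): Bystander: small cardboard carton 75 x 60 x 55 mm; point at its centre.
Things that resemble listed ones, but are neither listed nor needed, are in the scene too. Leave any orange or yellow look-alike of the wrench alone.

How it is judged:
By the outcome, as a careful person would: the job done as asked, in the order asked, and still so for the second after the job is handed in, with the robot touching nothing.
It also fails if it takes over 72 s, if anything falls off the work surface, if the arm or the gripper's body presses on something with over 40 N, if the wrist force passes 120 N, or if a joint passes its speed limit or range.

ROBOT

A 7-joint arm with a two-finger parallel gripper is mounted at the origin on the work surface. World frame = base frame: x ahead of the robot, y to its left, z up, the work surface at z = 0. Lengths are in m, angles in rad, forces in N, time in s.
With the tool pointing down it reaches from about 0.35 to 0.9 m from the base axis. Payload 7.2 kg.
Tool frame: the origin (TCP) lies at the very end of the fingers, on their centre line; the grasp point (between the pads) lies 19 mm behind it; z points along the fingers, y is the line along which they close (so a half turn about z gives the same grasp; the last joint's range is limited). The gripper opens to 85 mm and grips with 20 to 120 N. Pads are 22 mm wide; open, the fingers measure 114 mm over their backs; the gripper's body (76 mm by 85 mm) begins 54 mm behind the grasp point. The pads swing forward as they close: fully open they stand 13 mm farther back than shut.
Start: joints at [1.058, 0.411, -0.013, 1.596, 0.006, 1.134, -0.082], TCP at [0.269, -0.564, 0.231] pointing down, gripper open.
Joint ranges: [-2.95, 2.95], [-0.29, 1.99], [-1.47, 1.44], [0.14, 2.54], [-1.03, 4.17], [0.13, 1.85], [-2.86, 2.86]. Speed limits (rad/s): [2.39, 2.39, 3.01, 3.01, 3.14, 3.14, 3.14].

INTERFACE

Orientations are given as a rotation vector (axis times angle).
In Python, from rig import read_state, optics, job, models gives the robot as it stands.
- The arm moves only by the shell command python3 -m creep 'ROWS' [FORCE]. ROWS is JSON, a list that holds one entry, the list of rows, each a list of 7 numbers: the shift along the tool's x, y, z in mm, then the turn, a rotation vector about the tool's x, y, z in rad, then the opening, from -1 (shut) to 1 (fully open), so that 0 is half open. A call has 1 to 5 rows; each row shifts and turns the commanded pose from where the row before left it, along the tool's axes as they then stand; what a row does not reach is not made up. A row lasts 1/8 s, in which the tool goes at most 62.5 mm and 10.7 degrees, less where a joint would pass 70% of its speed; a pose out of reach is approached as far as the arm can. A call with a gripper value outside its range is refused whole. The fingers move at their own pace and stop on an object; FORCE is the grip in N (left out, the last holds). Time passes only in rows, so rows that do not move let the fingers close. It gives the time, the measured TCP pose, the force and the opening at its end, in the units of the state.
- read_state(): the state, without advancing time (a new reading comes with each control period).
- optics.get_image(name): name is "side" or "top" or "wrist"; returns the picture (384x512x3 uint8, red, green, blue); there is no depth.
- optics.calibration(name): a dict with "fx", "fy", "cx", "cy" (pixels), "k1" (the pictures are not rectified: a ray, as slopes to the right and down, at radius r is drawn at 1 + k1 r^2 times it, then the intrinsics apply), "rvec" (rotation vector, rad) and "tvec" (3), from world to camera coordinates, as OpenCV has them. Camera axes: x right, y down, z forward; pixel columns grow to the right and rows downward; lengths in m; the calibration is good to about 2 mm. A picture is of the moment at which its call begins: read the wrist's pose just before it. calibration takes no time and is no camera call; for the wrist camera it gives the pose at the moment of the call.
- job.close_job(): hands the job in, once; it reports no verdict.
Trained networks look in the newest picture that a camera, given by its name, has taken for a name from the list of things; names that differ only in an ending like _2 or _b are one class to them, and where a whole thing is asked for, a point or a joint stands for the part that bears it (a point fixed in the world has none). Each returns a list of dicts, best first, with "confidence" (0 to 1); they miss things now and then, are a little off and sometimes report something else, mostly with a low value. They report only what shows in the picture. A call takes as long as a camera call. They do not tell look-alikes from the thing itself.
- models.find_in(thing, camera): "extent" ([left, top, right, bottom] in pixels, round what is visible of it).
- models.outline_of(thing, camera): "pixels" (384x512 bool, what is visible of it) and "extent" ([left, top, right, bottom] in pixels, round what is visible of it).
- models.tip_of(thing, camera): "uv" ([column, row] in pixels: a listed point, or the origin of a listed thing).
The state is a dict: "t": time; "joint_positions": joint angles; "joint_vel": joint speeds; "joint_efforts": joint torques, N m; "position": TCP position; "orientation": TCP orientation; "ft_force": force on the tool from outside, world axes, zero at the start; "ft_torque": the same for the moment, N m; "width": opening from 0.0 (shut) to 1.0 (fully open).
Only numpy, scipy, OpenCV 4.12 (cv2) and the standard library are available. Lean on these libraries where they do the work, as an engineer would, in place of code of your own. Each camera call takes 0.05 s, during which the arm holds its last target. There are 200 camera calls.

## Working session

There is one attempt and no reset: what is moved stays moved. The work goes in short steps, Python scripts to look and compute and a shell command to move; the robot and the scene stay as the last step left them, time stands still between calls to the robot, and variables do not carry over. Pictures are saved under pics/ and viewed, on a budget of 10 in all, crops included, one or two more only if the job needs it, and the job is handed in when it is done.

```bash
ls; mkdir -p pics; cat > h.py <<'E'
import numpy as np, cv2
from scipy.spatial.transform import Rotation as R
from rig import read_state, optics, job, models
def ray(cam,uv,cal=None):
    c=cal or optics.calibration(cam)
    d=np.array([(uv[0]-c['cx'])/c['fx'],(uv[1]-c['cy'])/c['fy']]); u=d.copy()
    for _ in range(20): u=d/(1+c['k1']*(u@u))
    Rm=R.from_rotvec(c['rvec']).as_matrix(); t=np.array(c['tvec'])
    return -Rm.T@t, Rm.T@np.array([u[0],u[1],1.])
def onz(cam,uv,z,cal=None):
    o,d=ray(cam,uv,cal); return o+d*(z-o[2])/d[2]
def proj(cam,p,cal=None):
    c=cal or optics.calibration(cam)
    q=R.from_rotvec(c['rvec']).apply(p)+np.array(c['tvec']); a=q[:2]/q[2]; a=a*(1+c['k1']*(a@a))
    return np.array([a[0]*c['fx']+c['cx'],a[1]*c['fy']+c['cy']])
def tri(c1,u1,c2,u2):
    o1,d1=ray(c1,u1);o2,d2=ray(c2,u2)
    d1/=np.linalg.norm(d1);d2/=np.linalg.norm(d2)
    s=np.linalg.lstsq(np.stack([d1,-d2],1),o2-o1,rcond=None)[0]
    a=o1+s[0]*d1;b=o2+s[1]*d2
    return (a+b)/2,np.linalg.norm(a-b)
def save(img,name,ext=None,scale=1):
    if ext: img=img[ext[1]:ext[3],ext[0]:ext[2]]
    img=cv2.resize(img,None,fx=scale,fy=scale,interpolation=cv2.INTER_CUBIC)
    cv2.imwrite('pics/'+name,img[:,:,::-1])
E
python3 - <<'E'
from h import *
a=optics.get_image('top');b=optics.get_image('side')
save(np.vstack([a,b]),'a.png',None,0.78)
for c in('top','side'):
    k=optics.calibration(c);o,d=ray(c,(k['cx'],k['cy']));print(c,o.round(3),d.round(3),k['fx'])
    for n in('dolly','nut_centre','wrench_grip','wrench_ring','wrench','mat','jar_mid','tin_mid','carton_mid'):
        print(c,n,[(np.round(x['uv']).tolist(),round(x['confidence'],2)) for x in models.tip_of(n,c)][:4])
print(read_state())
E
```

```text
pics
top [ 0.462 -0.25   1.076] [ 0.082 -0.015 -0.996] 387.884078477098
top dolly [([160.0, 194.0], 0.63)]
top nut_centre [([156.0, 190.0], 0.88), ([296.0, 133.0], 0.4)]
top wrench_grip [([292.0, 236.0], 0.81), ([388.0, 221.0], 0.74), ([114.0, 260.0], 0.66)]
top wrench_ring [([280.0, 254.0], 0.86), ([380.0, 249.0], 0.86), ([135.0, 234.0], 0.7)]
top wrench [([293.0, 230.0], 0.94), ([117.0, 259.0], 0.86), ([384.0, 222.0], 0.82)]
top mat [([289.0, 231.0], 0.67), ([161.0, 192.0], 0.52)]
top jar_mid [([192.0, 248.0], 0.58)]
top tin_mid [([297.0, 134.0], 0.6)]
top carton_mid [([253.0, 125.0], 0.72)]
side [ 0.108 -1.272  0.87 ] [ 0.308  0.753 -0.582] 450.748712277205
side dolly [([232.0, 177.0], 0.7)]
side nut_centre [([227.0, 148.0], 0.9)]
side wrench_grip [([238.0, 241.0], 0.79), ([292.0, 304.0], 0.78), ([170.0, 166.0], 0.63)]
side wrench_ring [([219.0, 244.0], 0.78), ([260.0, 311.0], 0.59)]
side wrench [([294.0, 310.0], 0.87), ([240.0, 247.0], 0.72), ([169.0, 171.0], 0.6)]
side mat [([238.0, 243.0], 0.59), ([241.0, 241.0], 0.34)]
side jar_mid []
side tin_mid [([326.0, 216.0], 0.65)]
side carton_mid [([313.0, 194.0], 0.73)]
{'t': 1.0, 'joint_positions': array([ 1.05781534,  0.41110521, -0.01268471,  1.59621942,  0.00563265,
        1.13428907, -0.08217388]), 'joint_vel': array([ 8.30864724e-04, -2.02969963e-04, -1.33127168e-03,  2.21023529e-03,
       -1.32559246e-03,  9.97349501e-05,  2.18184955e-03]), 'joint_efforts': array([ 3.36829589e-05, -6.00432372e+01,  6.81350771e-01, -2.99748516e+01,
        1.40069722e-02,  1.84088356e-03,  5.00565375e-05]), 'position': array([ 0.26888339, -0.56420151,  0.23128636]), 'orientation': array([ 3.06418856e+00,  6.92964320e-01, -4.64679456e-05]), 'ft_force': array([ 0.54061907,  0.83922052, -0.23452437]), 'ft_torque': array([ 0.01419355, -0.00122636,  0.0452799 ]), 'width': 0.9971439804208888}
```

View pics/a.png

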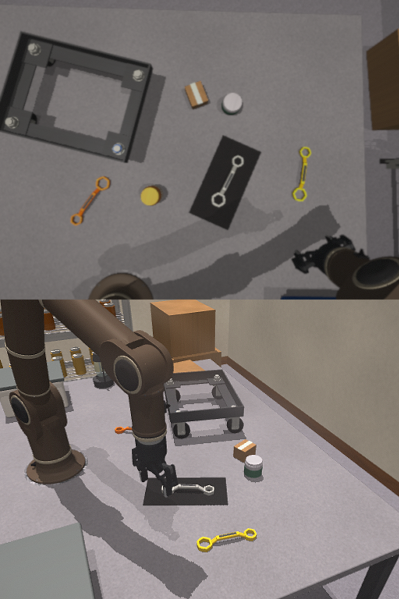

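```bash
python3 - <<'E'
from h import *
a=optics.get_image('top')
c1=cv2.resize(a[165:305,235:345],None,fx=4,fy=4,interpolation=cv2.INTER_CUBIC)
c2=cv2.resize(a[140:230,105:205],None,fx=4,fy=4,interpolation=cv2.INTER_CUBIC)
c2=np.vstack([c2,np.zeros((560-360,400,3),np.uint8)])
cv2.imwrite('pics/b.png',np.hstack([c1,c2])[:,:480+320,::-1])
T=lambda n,c,i=0: np.array(models.tip_of(n,c)[i]['uv'])
U=lambda n,c:[np.array(x['uv']) for x in models.tip_of(n,c)]
near=lambda l,p:min(l,key=lambda u:np.linalg.norm(u-p)) if l else None
g=near(U('wrench_grip','top'),(292,236));r=near(U('wrench_ring','top'),(280,254));w=near(U('wrench','top'),(293,230))
G=onz('top',g,.027);Q=onz('top',r,.0115);W=onz('top',w,.004)
print('grip',G,'ring',Q,'w',W,np.linalg.norm((G-Q)[:2]),np.degrees(np.arctan2(*(G-Q)[1::-1])))
n=T('nut_centre','top');N=onz('top',n,.121);print('nut',n,N)
optics.get_image('side')
ns=T('nut_centre','side');print('side tri nut',tri('top',n,'side',ns), proj('side',N),ns)
gs=near(U('wrench_grip','side'),(238,241));print('tri grip',tri('top',g,'side',gs))
for nm in('jar_mid','tin_mid','carton_mid'):
    u=U(nm,'top');
    if u: print(nm,onz('top',u[0],.04))
o=models.outline_of('wrench','top')
for x in o: 
    m=x['pixels'];ys,xs=np.nonzero(m);print(x['extent'],x['confidence'],m.sum())
    if abs(xs.mean()-292)<12:
        P=np.array([onz('top',p,.018)[:2] for p in zip(xs,ys)]);c=P.mean(0);v=np.linalg.svd(P-c)[2][0];s=(P-c)@v
        print(c,v,np.degrees(np.arctan2(v[1],v[0])),s.min(),s.max())
o=models.outline_of('dolly','top')[0];ys,xs=np.nonzero(o['pixels'])
P=np.array([onz('top',p,.15)[:2] for p in zip(xs,ys)]).astype(np.float32)
print('dolly',cv2.minAreaRect(P),cv2.boxPoints(cv2.minAreaRect(P)))
E
```

```text
grip [ 0.42666227 -0.36872651  0.027     ] ring [ 0.36793921 -0.3208594   0.0115    ] w [ 0.43145485 -0.3629875   0.004     ] 0.0757605331898194 -39.18461573281562
nut [192.  252.7] [ 0.3790166  -0.10452228  0.121     ]
side tri nut (array([ 0.43241323, -0.13878514,  0.21569186]), np.float64(0.09761953485195314)) [193.31384305 171.99997195] [227.6 148.7]
tri grip (array([ 0.43465393, -0.37005398,  0.03976123]), np.float64(0.016097792763515716))
jar_mid [ 0.37194921 -0.09188164  0.04      ]
tin_mid [ 0.69383097 -0.3546865   0.04      ]
carton_mid [ 0.720102   -0.24394225  0.04      ]
[278.5, 199.6, 309.9, 264.6] 0.87 337
[ 0.43756474 -0.36189615] [-0.93576155  0.3526334 ] 159.3515293873554 -0.08516621045039699 0.09830685672608976
[374.5, 186.1, 398.6, 258.9] 0.69 573
[88.9, 224.9, 140.3, 289.9] 0.56 512Traceback (most recent call last):
  File "<stdin>", line 27, in <module>
  File "h.py", line 11, in onz
    o,d=ray(cam,uv,cal); return o+d*(z-o[2])/d[2]
        ~~~^^^^^^^^^^^^
  File "h.py", line 5, in ray
    c=cal or optics.calibration(cam)
             ~~~~~~~~~~~~~~~~~~^^^^^
ValueError: time passes only in moves, steps and waits
```

View pics/b.png

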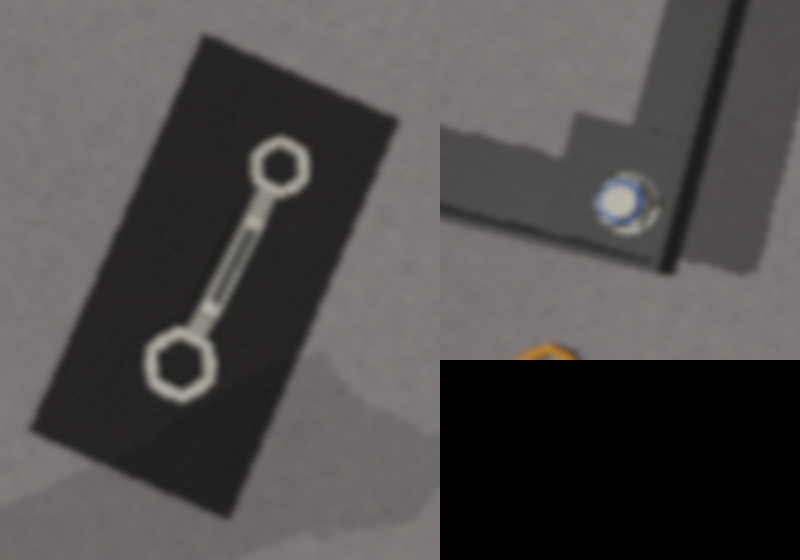

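```bash
python3 - <<'E'
from h import *
c=optics.calibration('top')
L=onz('top',(280,255.7),.019,c);S=onz('top',(305,207),.019,c);M=onz('top',(293.2,232),.033,c)
v=S-L;u=v/np.linalg.norm(v)
print('L',L,'S',S,'bar',M,'len',np.linalg.norm(v),'ang',np.degrees(np.arctan2(v[1],v[0])),'grip',L+u*.075)
for uv in((156,190),(151,190.5)):print('nut',onz('top',uv,.125,c))
k=lambda x,y:(105+(x-440)/4,140+y/4)
for a in((665,270),(440,207),(740,0)):print('corner',onz('top',k(*a),.15,c))
w=optics.calibration('wrist');o,d=ray('wrist',(w['cx'],w['cy']),w);s=read_state()
print('cam',o,d,w['fx'],s['t'],s['position'],'in tool',R.from_rotvec(s['orientation']).inv().apply(o-s['position']),R.from_rotvec(s['orientation']).inv().apply(d))
for p in((160,194),(156,190)):print('dolly',onz('top',p,0.0,c))
for n,uv,z in(('jar',(192,248),.0475),('tin',(297,134),.0375),('carton',(253,125),.0275)):print(n,onz('top',uv,z,c))
E
```

```text
L [ 0.3665738  -0.32579466  0.019     ] S [ 0.49920588 -0.39195188  0.019     ] bar [ 0.43120856 -0.35915141  0.033     ] len 0.14821621183815326 ang -26.510139179985508 grip [ 0.43368795 -0.35927137  0.019     ]
nut [ 0.52944228 -0.01209837  0.125     ]
nut [5.27954385e-01 6.97820098e-06 1.25000000e-01]
corner [ 0.48631273 -0.03251549  0.15      ]
corner [0.52091268 0.10182352 0.15      ]
corner [ 0.64968408 -0.07083155  0.15      ]
cam [ 0.32924687 -0.53544976  0.37318497] [-0.23803656 -0.11483689 -0.96444341] 308.00580486312504 1.65 [ 0.26889771 -0.56418855  0.23127653] in tool [ 6.68403508e-02  2.58396272e-05 -1.41909521e-01] [-0.26427101  0.00123786  0.96444767]
dolly [0.52742469 0.00776637 0.        ]
dolly [0.53827546 0.01923589 0.        ]
jar [ 0.38477445 -0.09286434  0.0475    ]
tin [ 0.69657497 -0.36553578  0.0375    ]
carton [ 0.72101396 -0.24528559  0.0275    ]
```

```bash
r='[39.7,-32.7,-5.8,0,0,0,1]'
python3 -m creep '[[[39.7,-32.7,-5.8,0,0,0,1],[39.7,-32.7,-5.8,0,0,0,1],[39.7,-32.7,-5.8,0,0,0,1],[39.7,-32.7,-5.8,0,0,0,1],[39.7,-32.7,-5.8,0,0,0,1]]]'
python3 -m creep '[[[39.7,-32.7,-5.8,0,0,0,1],[39.7,-32.7,-5.8,0,0,0,1],[39.7,-32.7,-5.8,0,0,0,1],[39.7,-32.7,-5.8,0,0,0,1],[39.7,-32.7,-5.8,0,0,0,1]]]'
python3 -m creep '[[[39.7,-32.7,-5.8,0,0,0,1],[39.7,-32.7,-5.8,0,0,0,1],[0,0,0,0,0,0,1],[0,0,0,0,0,0,1]]]'
python3 - <<'E'
from h import *
c=optics.calibration('wrist');a=optics.get_image('wrist');s=read_state();np.save('c_nut.npy',c,allow_pickle=True);np.save('i_nut.npy',a)
print(s['t'],s['position'],s['orientation'])
n=models.tip_of('nut_centre','wrist');print(n)
for x in n: print(onz('wrist',x['uv'],.121,c))
d=models.tip_of('dolly','wrist');print(d)
print(proj('wrist',np.array([.53,-.005,.121]),c))
save(a,'c.png',None,1.5)
E
```

```text
t: 2.28
position: [0.3784, -0.3297, 0.2608]
orientation: [3.064, 0.693, 0.001]
ft_force: [0.9, 0.3, 0.2]
width: 1.003
t: 2.9
position: [0.4871, -0.0967, 0.2898]
orientation: [3.064, 0.692, 0.001]
ft_force: [0.9, -0.3, -0.6]
width: 1.0
t: 3.4
position: [0.5299, -0.0056, 0.3006]
orientation: [3.064, 0.693, -0.001]
ft_force: [-0.0, 0.2, -0.5]
width: 1.003
3.45 [ 0.52972357 -0.00633774  0.30064595] [ 3.06405801e+00  6.90634715e-01 -1.18041106e-03]
[{'uv': [248.3, 170.8], 'confidence': 0.83}]
[0.53013839 0.00295941 0.121     ]
[{'uv': [250.6, 155.0], 'confidence': 0.73}, {'uv': [428.9, 304.6], 'confidence': 0.37}]
[255.01751146 174.07718707]
```

View pics/c.png

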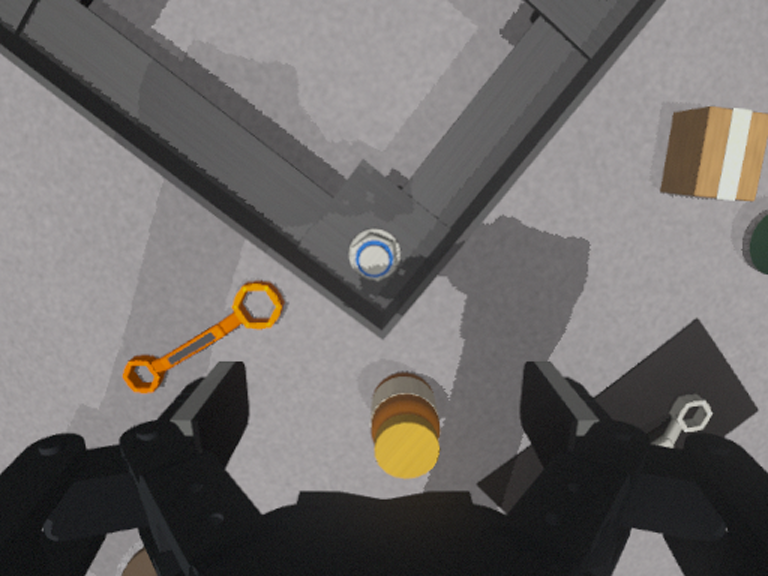

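```bash
python3 - <<'E'
from h import *
a=np.load('i_nut.npy');save(a,'d.png',[220,142,280,202],10)
c=np.load('c_nut.npy',allow_pickle=True).item()
k=lambda x,y:onz('wrist',(x/1.5,y/1.5),.15,c)
C=k(383,337);A=k(20,58);B=k(655,5)
for p in(A,B):v=p-C;print(p,np.degrees(np.arctan2(v[1],v[0])),np.linalg.norm(v))
print(C)
E
```

```text
[0.55606294 0.25663962 0.15      ] 76.49929385215262 0.2898334694085809
[ 0.74649121 -0.0815761   0.15      ] -12.325013371648218 0.2641807326705242
[ 0.48839919 -0.02518489  0.15      ]
```

View pics/d.png

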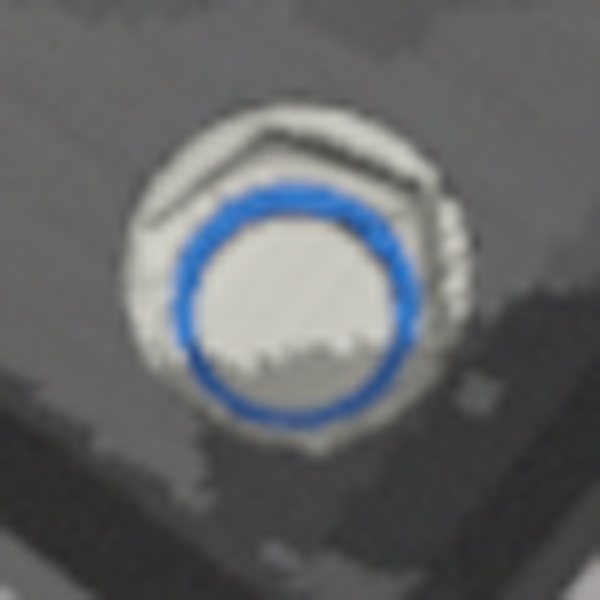

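```bash
python3 - <<'E'
from h import *
c=np.load('c_nut.npy',allow_pickle=True).item()
k=lambda x,y,z:onz('wrist',(220+x/10-.45,142+y/10-.45),z,c)
for p in((296,306,.129),(296,279,.113)):print('centre',k(*p))
N=k(296,306,.129)
P=[k(150,222,.113),k(265,135,.113),k(430,188,.113),k(437,300,.113)]
for p in P:
    v=p-N;print(np.linalg.norm(v[:2]),np.degrees(np.arctan2(v[1],v[0])))
for a,b in zip(P,P[1:]):v=b-a;print('edge',np.linalg.norm(v),np.degrees(np.arctan2(v[1],v[0]))%60)
E
```

```text
centre [0.53072565 0.00206458 0.129     ]
centre [0.5303891  0.00225484 0.113     ]
0.017175964407538418 94.84144287110048
0.015895452943705788 38.423102652070796
0.017210727300690055 -30.029600203156807
0.015229336354647113 -74.14647869047472
edge 0.015673262221845573 32.50359670784696
edge 0.018652753693036463 37.53912015979688
edge 0.012320554894739478 29.34019213682157
```

```bash

python3 -m creep '[[[0,0,0,0,0,0.1812,1],[0,0,0,0,0,0.1812,1],[0,0,0,0,0,0.1812,1],[0,0,0,0,0,0.1812,1],[0,0,0,0,0,0.1812,1]]]'
python3 -m creep '[[[8.7,45,12.5,0,0,0,1],[8.7,45,12.5,0,0,0,1],[8.7,45,12.5,0,0,0,1],[8.7,45,12.5,0,0,0,1],[8.7,45,12.5,0,0,0,1]]]'
python3 -m creep '[[[8.7,45,12.5,0,0,0,0.5],[8.7,45,12.5,0,0,0,0.5],[8.7,45,12.5,0,0,0,0.5],[0,0,0,0,0,0,0.5],[0,0,0,0,0,0,0.5]]]'
python3 - <<'E'
from h import *
c=optics.calibration('wrist');a=optics.get_image('wrist');s=read_state();np.save('c_w.npy',c,allow_pickle=True);np.save('i_w.npy',a)
print(s['t'],s['position'],s['orientation'],np.degrees(2*np.arctan2(s['orientation'][1],s['orientation'][0])))
for n,z in(('wrench_grip',.027),('wrench_ring',.0115)):
  for x in models.tip_of(n,'wrist'): print(n,x,onz('wrist',x['uv'],z,c))
save(a,'e.png',None,1.5)
E
```

```text
t: 4.18
position: [0.5298, -0.0063, 0.3009]
orientation: [3.055, -0.73, 0.0]
ft_force: [-0.4, -0.2, 1.2]
width: 1.001
t: 4.8
position: [0.4676, -0.2283, 0.2383]
orientation: [3.057, -0.721, 0.001]
ft_force: [0.8, 0.8, -0.9]
width: 0.998
t: 5.42
position: [0.4317, -0.3585, 0.2009]
orientation: [-3.057, 0.72, 0.0]
ft_force: [0.1, 0.5, -1.6]
width: 0.747
5.475 [ 0.43233983 -0.35778615  0.2011392 ] [-3.05802105e+00  7.17794381e-01 -5.69579333e-04] 333.58074908511696
wrench_grip {'uv': [475.4, 30.9], 'confidence': 0.64} [ 0.4670521  -0.61942413  0.027     ]
wrench_ring {'uv': [254.1, 174.1], 'confidence': 0.2} [ 0.43149393 -0.35628079  0.0115    ]
```

View pics/e.png

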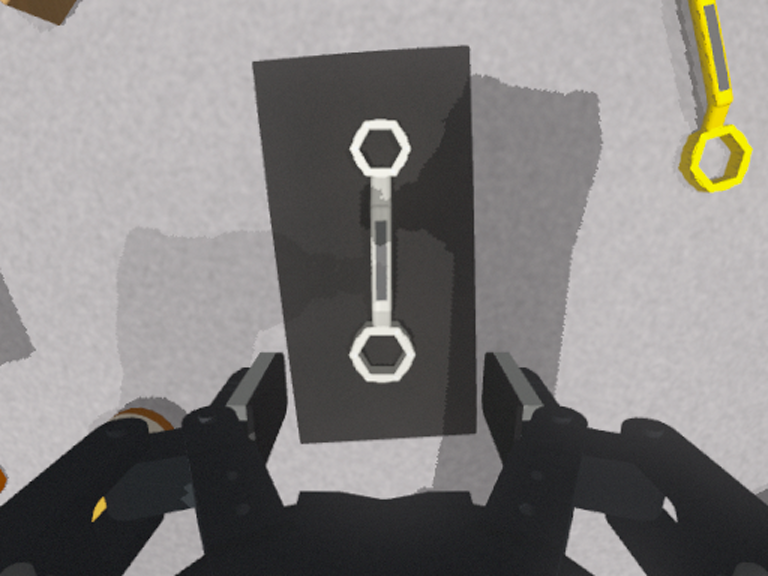

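```bash
python3 - <<'E'
from h import *
c=np.load('c_w.npy',allow_pickle=True).item()
k=lambda x,y,z:onz('wrist',(x/1.5-.2,y/1.5-.2),z,c)
L=k(382,352,.019);S=k(380,147,.019);v=S-L;u=v/np.linalg.norm(v)
print(L,S,np.linalg.norm(v),np.degrees(np.arctan2(v[1],v[0])),'grip',L+u*.075,k(380.5,252,.033))
s=read_state();rt=R.from_rotvec(s['orientation'])
T=(L+u*.075); T[2]=.010
print(s['position'],'tool shift mm',1000*rt.inv().apply(T-s['position']), 'yaw',np.degrees(np.arctan2(*rt.apply([1,0,0])[1::-1])))
E
```

```text
[ 0.37043194 -0.32621346  0.019     ] [ 0.50373934 -0.39139297  0.019     ] 0.14838878533593006 -26.055925490694378 grip [ 0.43780937 -0.35915707  0.019     ] [ 0.44153766 -0.36071937  0.033     ]
[ 0.43279193 -0.35738214  0.2013567 ] tool shift mm [  5.1549633   -0.57130482 191.36042184] yaw -26.34014930770773
```

```bash

python3 -m creep '[[[4,-0.5,60,0,0,0,0.3],[0,0,60,0,0,0,0.3],[0,0,45,0,0,0,0.2],[0,0,20,0,0,0,0.2],[0,0,6,0,0,0,0.2]]]' 80
python3 -m creep '[[[0,0,0,0,0,0,-1],[0,0,0,0,0,0,-1],[0,0,0,0,0,0,-1],[0,0,0,0,0,0,-1],[0,0,0,0,0,0,-1]]]' 80
python3 -m creep '[[[0,0,0,0,0,0,-1],[0,0,-20,0,0,0,-1],[0,0,-50,0,0,0,-1],[0,0,0,0,0,0,-1],[0,0,0,0,0,0,-1]]]' 80
python3 - <<'E'
from h import *
c=optics.calibration('wrist');a=optics.get_image('wrist');s=read_state();np.save('c_h.npy',c,allow_pickle=True);np.save('i_h.npy',a)
print(s['t'],s['position'],s['orientation'],s['ft_force'],s['ft_torque'])
for n in('wrench_grip','wrench_ring'):
  for x in models.tip_of(n,'wrist'): print(n,x)
save(a,'f.png',None,1.5)
E
```

```text
t: 6.2
position: [0.4361, -0.3584, 0.0089]
orientation: [-3.058, 0.715, 0.003]
ft_force: [-0.2, 0.2, -0.1]
width: 0.601
t: 6.82
position: [0.4371, -0.36, 0.0115]
orientation: [3.058, -0.717, 0.004]
ft_force: [-0.3, 1.0, 7.2]
width: 0.139
t: 7.45
position: [0.4355, -0.3594, 0.0796]
orientation: [-3.058, 0.718, 0.001]
ft_force: [-0.6, -0.4, -4.5]
width: 0.148
7.5 [ 0.43514633 -0.35910884  0.07889268] [-3.05775878e+00  7.17985015e-01  2.70328679e-03] [-0.04422864  0.12229667 -5.55747473] [ 0.06200924 -0.04533279  0.01036746]
wrench_grip {'uv': [259.8, 264.2], 'confidence': 0.75}
```

View pics/f.png

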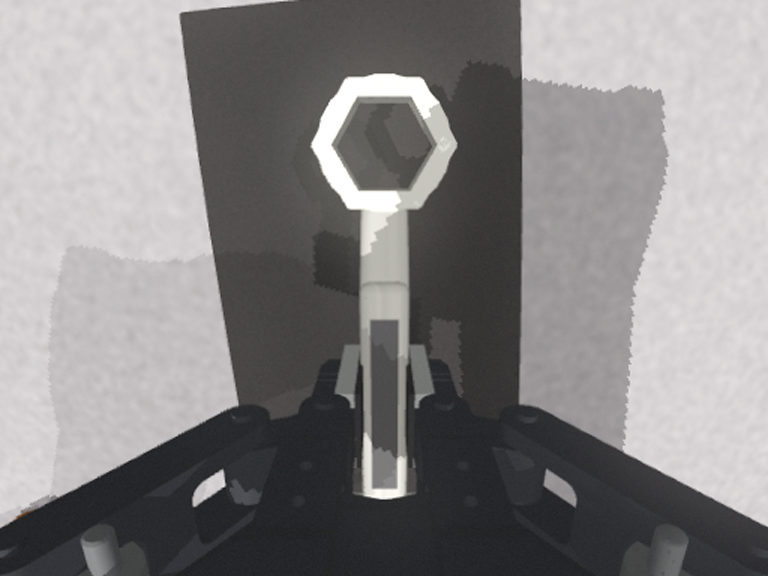

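```bash
python3 - <<'E'
from h import *
c=np.load('c_h.npy',allow_pickle=True).item();s=read_state();rt=R.from_rotvec(s['orientation']);p=s['position']
k=lambda x,y,z:1000*rt.inv().apply(onz('wrist',(x/1.5-.2,y/1.5-.2),z,c)-p)
z=p[2]+.0165
print(p,z)
print('smallring ctr',k(384,142,z-.008),'widths',k(312,142,z-.008),k(456,142,z-.008),'end',k(384,73,z-.008),'inner',k(384,210,z-.008))
print('bar line',k(385,300,z+.006),k(385,480,z+.006),'bar ends',k(385,284,z+.006),k(385,492,z+.006))
print('hole',k(384,98,z-.008),k(384,190,z-.008))
print('yaw',np.degrees(np.arctan2(*rt.apply([1,0,0])[1::-1])),'tz',rt.apply([0,0,1]))
E
```

```text
[ 0.43510016 -0.35902435  0.07849973] 0.0949997310061628
smallring ctr [73.84223576  0.27299165 -8.69182727] widths [ 73.92516841 -19.87825983  -8.68411319] [73.91926463 20.42787862 -8.69995804] end [92.06923984  0.27735554 -8.73914534] inner [54.91716853  0.26825143 -8.64269693]
bar line [ 31.94157627   0.5243181  -22.58320252] [-26.07495116   0.54534715 -22.43260294] bar ends [ 36.43002771   0.52295132 -22.59485377] [-30.58482212   0.54721798 -22.42089629]
hole [85.55973273  0.27582187 -8.72224639] [60.60042378  0.2696954  -8.65745093]
yaw -26.421647918054394 tz [-0.00214968  0.00150751 -0.99999655]
```

```bash

python3 -m creep '[[[0,0,-50,0,0,0,-1],[0,0,-50,0,0,0,-1],[0,0,-40,0,0,-0.1772,-1],[0,0,0,0,0,-0.1772,-1],[0,0,0,0,0,-0.1772,-1]]]'
python3 -m creep '[[[0,0,0,0,0,-0.1772,-1],[0,0,0,0,0,-0.1772,-1],[0,0,0,0,0,-0.1772,-1],[0,0,0,0,0,-0.1772,-1],[0,0,0,0,0,-0.1772,-1]]]'
python3 -m creep '[[[0,0,0,0,0,-0.1772,-1],[55.4,-8.3,0,0,0,0,-1],[55.4,-8.3,0,0,0,0,-1],[55.4,-8.3,0,0,0,0,-1],[55.4,-8.3,0,0,0,0,-1]]]'
python3 -m creep '[[[55.4,-8.3,0,0,0,0,-1],[55.4,-8.3,0,0,0,0,-1],[55.4,-8.3,0,0,0,0,-1],[55.4,-8.3,0,0,0,0,-1],[0,0,0,0,0,0,-1]]]'
cat >> h.py <<'E'
NUT=np.array([.5305,.0022]); 
def where(r=.076,ang=None,z=None,nut=NUT):
    s=read_state();rt=R.from_rotvec(s['orientation']);p=s['position']
    x=rt.apply([1,0,0]);yaw=np.degrees(np.arctan2(x[1],x[0]))
    print('t %.2f'%s['t'],'TCP',p.round(4),'yaw %.1f'%yaw,'tz',rt.apply([0,0,1]).round(3),'ring err mm',((p[:2]-r*x[:2]-nut)*1000).round(1),'F',s['ft_force'].round(1),'M',s['ft_torque'].round(2),'w %.3f'%s['width'])
    if ang is not None:
        a=np.radians(ang);T=np.array([*(nut+r*np.array([np.cos(a),np.sin(a)])),z or p[2]])
        print('shift',(1000*rt.inv().apply(T-p)).round(1),'turn',np.radians(yaw-ang).round(3))
    return s
E
python3 -c "
from h import *
where(ang=65)
a=optics.get_image('top');save(a,'g.png',[100,130,240,250],5)"
```

```text
t: 8.22
position: [0.4357, -0.3594, 0.2192]
orientation: [-3.139, -0.12, 0.001]
ft_force: [-1.0, -0.6, -4.0]
width: 0.15
t: 8.85
position: [0.4354, -0.3593, 0.2184]
orientation: [-2.783, -1.453, 0.001]
ft_force: [-0.2, -0.4, -5.0]
width: 0.139
t: 9.48
position: [0.4995, -0.1432, 0.2188]
orientation: [-2.649, -1.686, 0.002]
ft_force: [1.0, -0.4, -4.4]
width: 0.142
t: 10.1
position: [0.5632, 0.0763, 0.2187]
orientation: [-2.64, -1.696, -0.001]
ft_force: [-0.9, -0.1, -5.6]
width: 0.143
t 10.10 TCP [0.5632 0.0763 0.2187] yaw 65.4 tz [-0.002  0.004 -1.   ] ring err mm [1. 5.] F [-0.9 -0.1 -5.6] M [-0.07  0.05  0.02] w 0.143
shift [-5.   1.7 -0. ] turn 0.007
```

View pics/g.png

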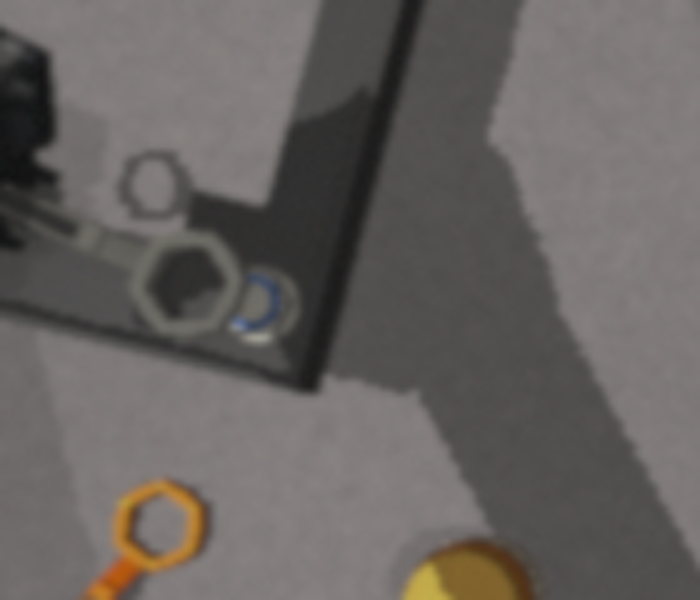

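```bash
python3 - <<'E'
from h import *
c=optics.calibration('top')
k=lambda x,y:(100+x/5-.4,130+y/5-.4)
print('ring',onz('top',k(188,283),.227,c),'nut blue',onz('top',k(255,303),.129,c))
s=where(ang=65);x=R.from_rotvec(s['orientation']).apply([1,0,0]);print('kin ring',s['position']-.076*x)
E
python3 -m creep '[[[-5,1.7,40,0,0,0.007,-1],[0,0,30,0,0,0,-1],[0,0,0,0,0,0,-1],[0,0,0,0,0,0,-1]]]'
python3 -c "
from h import *
where(ang=65,z=.1195)"
```

```text
ring [0.52966748 0.0034921  0.227     ] nut blue [ 5.28389124e-01 -4.68169969e-05  1.29000000e-01]
t 10.15 TCP [0.5629 0.0727 0.2185] yaw 65.2 tz [-0.002  0.001 -1.   ] ring err mm [0.6 1.5] F [ 0.8 -0.6 -4.3] M [-0.06 -0.08 -0.03] w 0.144
shift [-1.6  0.4 -0. ] turn 0.004
kin ring [0.53107954 0.00366827 0.21849384]
t: 10.65
position: [0.5631, 0.0638, 0.1504]
orientation: [2.657, 1.676, -0.001]
ft_force: [0.7, 1.0, -2.9]
width: 0.146
t 10.65 TCP [0.5631 0.0638 0.1504] yaw 64.5 tz [-0. -0. -1.] ring err mm [-0.2 -7. ] F [ 0.7  1.  -2.9] M [-0.01 -0.06 -0.02] w 0.146
shift [ 6.4 -3.5 30.9] turn -0.009
```

```bash

python3 -m creep '[[[5,-1.7,0,0,0,0,-1],[0,0,0,0,0,0,-1],[0,0,0,0,0,0,-1],[0,0,0,0,0,0,-1]]]'
python3 -c "
from h import *
where(ang=65,z=.1195)"
python3 -m creep '[[[0,0,0,0,0,0,-1]]]' >/dev/null
python3 -c "
from h import *
where(ang=65,z=.1195)"
```

```text
t: 11.15
position: [0.5636, 0.0698, 0.15]
orientation: [2.656, 1.677, 0.0]
ft_force: [-0.6, -0.2, -4.7]
width: 0.144
t 11.15 TCP [0.5636 0.0698 0.15  ] yaw 64.5 tz [ 0. -0. -1.] ring err mm [ 0.4 -1. ] F [-0.6 -0.2 -4.7] M [ 0.03 -0.03  0.03] w 0.144
shift [ 0.7 -1.4 30.5] turn -0.008
t 11.28 TCP [0.5636 0.0699 0.1499] yaw 64.5 tz [-0. -0. -1.] ring err mm [ 0.4 -0.9] F [ 0.2 -0.4 -3.6] M [ 0.06 -0.04  0.  ] w 0.139
shift [ 0.7 -1.4 30.4] turn -0.008
```

```bash

python3 -m creep '[[[0.7,-1.2,14,0,0,-0.008,-1],[0,0,0,0,0,0,-1]]]'
python3 -m creep '[[[0,0,4,0,0,0,-1],[0,0,0,0,0,0,-1]]]'
python3 -m creep '[[[0,0,3,0,0,0,-1],[0,0,0,0,0,0,-1]]]'
python3 -c "
from h import *
where(ang=65,z=.1195)"
```

```text
t: 11.52
position: [0.5616, 0.0709, 0.1342]
orientation: [-2.648, -1.688, 0.004]
ft_force: [0.0, -0.8, -4.9]
width: 0.14
t: 11.78
position: [0.5627, 0.0711, 0.1315]
orientation: [-2.649, -1.688, 0.001]
ft_force: [-0.2, 0.6, -4.1]
width: 0.149
t: 12.02
position: [0.563, 0.0713, 0.1289]
orientation: [2.649, 1.688, 0.001]
ft_force: [1.4, 0.8, -4.8]
width: 0.145
t 12.03 TCP [0.563  0.0713 0.1289] yaw 65.0 tz [ 0.001  0.    -1.   ] ring err mm [0.4 0.2] F [ 1.4  0.8 -4.8] M [ 0.07 -0.19  0.04] w 0.145
shift [-0.3 -0.3  9.4] turn 0.0
```

```bash

python3 -m creep '[[[0,0,3,0,0,0,-1],[0,0,0,0,0,0,-1]]]'
python3 -m creep '[[[0,0,3,0,0,0,-1],[0,0,0,0,0,0,-1]]]'
python3 -m creep '[[[0,0,2,0,0,0,-1],[0,0,0,0,0,0,-1]]]'
python3 -c "
from h import *
where(ang=65,z=.1195)"
```

```text
t: 12.28
position: [0.5634, 0.0715, 0.1267]
orientation: [2.649, 1.688, 0.002]
ft_force: [0.3, 1.5, 4.6]
width: 0.14
t: 12.52
position: [0.564, 0.0719, 0.124]
orientation: [2.648, 1.688, 0.005]
ft_force: [0.9, 3.2, 5.1]
width: 0.145
t: 12.78
position: [0.5645, 0.072, 0.1226]
orientation: [2.648, 1.688, 0.006]
ft_force: [1.5, 2.9, 5.6]
width: 0.142
t 12.78 TCP [0.5645 0.072  0.1226] yaw 65.0 tz [ 0.004  0.001 -1.   ] ring err mm [1.9 1. ] F [1.5 2.9 5.6] M [ 0.02 -0.24 -0.08] w 0.142
shift [-1.7 -1.3  3.1] turn 0.0
```

```bash
python3 -c "
from h import *
a=optics.get_image('wrist');b=optics.get_image('side')
cc=cv2.resize(b[110:190,180:280],None,fx=6,fy=6,interpolation=cv2.INTER_CUBIC)
w=cv2.resize(a[20:360,150:380],None,fx=1,fy=1.412)
cv2.imwrite('pics/i.png',np.hstack([cc,w[:480,:200+0]])[:,:,::-1])
"
```

```text
(no output)
```

View pics/i.png

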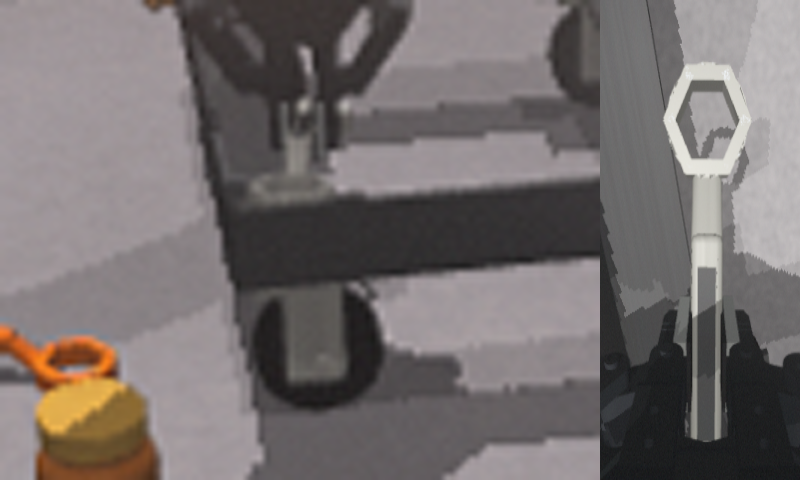

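```bash

python3 -m creep '[[[0,0,-10,0,0,0,-1],[0,0,-45,0,0,0,-1],[0,0,-45,0,0,0,-1],[0,0,0,0,0,0,-1]]]'
python3 -m creep '[[[-55.4,8.3,0,0,0,0.1772,-1],[-53,-1.5,0,0,0,0.1772,-1],[-50,-11,0,0,0,0.1772,-1],[0,0,0,0,0,0,-1]]]'
python3 -c "
from h import *
s=where();rt=R.from_rotvec(s['orientation'])
print((1000*rt.inv().apply(np.array([.4365,-.359,.1])-s['position'])).round(1))"
```

```text
t: 13.38
position: [0.5641, 0.0713, 0.2243]
orientation: [2.648, 1.686, 0.007]
ft_force: [-0.2, -0.6, -4.7]
width: 0.141
t: 13.88
position: [0.4674, -0.0556, 0.2193]
orientation: [3.003, 0.923, -0.009]
ft_force: [1.0, 0.9, -4.3]
width: 0.142
t 13.88 TCP [ 0.4674 -0.0556  0.2193] yaw 34.2 tz [-0.006 -0.002 -1.   ] ring err mm [-126.  -100.5] F [ 1.   0.9 -4.3] M [ 0.09 -0.1  -0.01] w 0.142
[-195.2  233.9  120. ]
```

```bash

python3 -m creep '[[[0,45,15,0,0,0,-1],[0,0,0,0,0,0,-1],[0,0,0,0,0,0,-1]]]'
python3 -c "
from h import *
c=optics.calibration('wrist');a=optics.get_image('wrist');where();np.save('c_n2.npy',c,allow_pickle=True);np.save('i_n2.npy',a)
u=proj('wrist',np.array([.5305,.0022,.121]),c);print(u)
x,y=np.round(u).astype(int);x=min(max(x,36),476);y=min(max(y,36),348)
c1=cv2.resize(a[y-36:y+36,x-36:x+36],(504,504),interpolation=cv2.INTER_CUBIC)
b=cv2.resize(a,(296,222));b=np.vstack([b,np.zeros((282,296,3),np.uint8)])
cv2.imwrite('pics/j.png',np.hstack([c1,b])[:,:,::-1]);print(x-36,y-36)"
```

```text
t: 14.25
position: [0.4968, -0.0888, 0.2048]
orientation: [-2.998, -0.934, 0.003]
ft_force: [-0.5, 0.4, -4.2]
width: 0.143
t 14.30 TCP [ 0.4969 -0.0885  0.2052] yaw 34.6 tz [-0.002  0.001 -1.   ] ring err mm [ -96.1 -133.9] F [ 0.3  0.5 -3.8] M [ 0.03 -0.02  0.01] w 0.145
[176.70501924  91.92541743]
141 56
```

View pics/j.png

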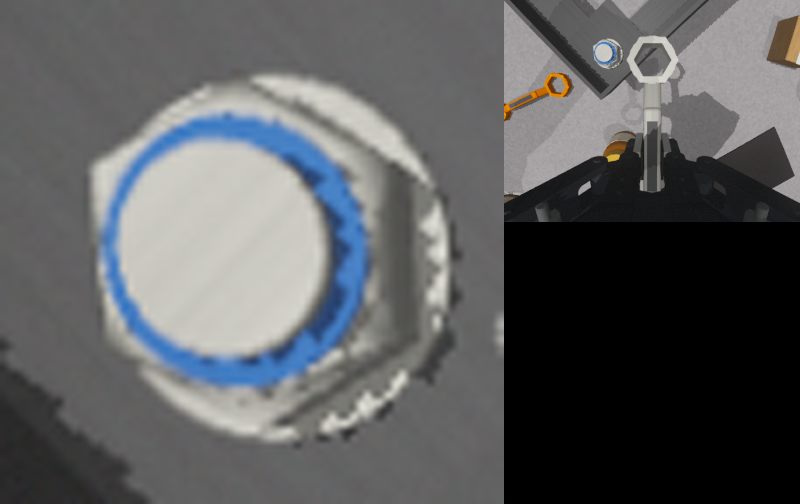

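```bash
python3 - <<'E'
from h import *
c=np.load('c_n2.npy',allow_pickle=True).item()
k=lambda x,y,z:onz('wrist',(141+x/7-.43,56+y/7-.43),z,c)
N=k(235,250,.129);W=k(267,256,.113);print('blue',N,'washer',W)
P=[k(258,78,.113),k(432,180,.113),k(428,345,.113),k(272,434,.113)]
C=N.copy()
for p in P: v=p-C;print('corner r %.4f'%np.linalg.norm(v[:2]),np.degrees(np.arctan2(v[1],v[0]))%60)
for a,b in zip(P,P[1:]):v=b-a;print('edge %.4f'%np.linalg.norm(v),np.degrees(np.arctan2(v[1],v[0]))%60)
Q=[k(93,170,.124),k(108,342,.124)];v=Q[1]-Q[0];print('left edge',np.linalg.norm(v),np.degrees(np.arctan2(v[1],v[0]))%60)
E
python3 -m creep '[[[-25,30,0,0,0,0,-1],[-37,43,0,0,0,0,-1],[-37,43,15,0,0,0,-1],[-37,43,15,0,0,0,-1],[-37,43,15,0,0,0,-1]]]'
python3 -m creep '[[[0,0,15,0,0,0.177,-1],[0,0,15,0,0,0.177,-1],[0,0,15,0,0,0.177,-1],[0,0,0,0,0,0.177,-1],[0,0,0,0,0,0.177,-1]]]'
python3 -m creep '[[[0,0,0,0,0,0.177,-1],[0,0,0,0,0,0,-1],[0,0,0,0,0,0,-1]]]'
python3 -c "
from h import *
s=where();rt=R.from_rotvec(s['orientation'])
print((1000*rt.inv().apply(np.array([.4365,-.359,.04])-s['position'])).round(1))"
```

```text
blue [0.53064836 0.00199819 0.129     ] washer [0.5304257 0.0027768 0.113    ]
corner r 0.0180 37.13293837741109
corner r 0.0185 29.103017852550146
corner r 0.0182 35.03638800583727
corner r 0.0180 30.680229464731894
edge 0.0204 34.23319525894618
edge 0.0167 31.03470890650945
edge 0.0193 32.54196158588127
left edge 0.016638588534363587 35.88144387835982
t: 14.92
position: [0.4697, -0.3545, 0.1607]
orientation: [2.999, 0.936, 0.001]
ft_force: [1.4, 0.4, -4.1]
width: 0.146
t: 15.55
position: [0.4699, -0.3526, 0.1156]
orientation: [-3.109, 0.447, 0.001]
ft_force: [0.1, -0.1, -4.6]
width: 0.144
t: 15.92
position: [0.4698, -0.3533, 0.1159]
orientation: [-3.061, 0.707, -0.0]
ft_force: [0.2, 0.0, -3.7]
width: 0.147
t 15.93 TCP [ 0.4698 -0.3533  0.1159] yaw -26.0 tz [ 0.  0. -1.] ring err mm [-129.  -322.2] F [ 0.2  0.  -3.7] M [-0.06 -0.1  -0.01] w 0.147
[-27.4  19.7  75.9]
```

```bash

python3 -m creep '[[[-28,20,50,0,0,-0.004,-1],[0,0,31,0,0,0,-1],[0,0,8,0,0,0,-1],[0,0,0,0,0,0,-1]]]'
python3 -m creep '[[[0,0,4,0,0,0,-1],[0,0,0,0,0,0,-1]]]'
python3 -m creep '[[[0,0,3,0,0,0,-1],[0,0,0,0,0,0,-1]]]'
python3 -m creep '[[[0,0,3,0,0,0,-1],[0,0,0,0,0,0,-1]]]'
python3 -c "
from h import *
where()"
```

```text
t: 16.42
position: [0.4363, -0.3595, 0.0272]
orientation: [-3.061, 0.706, -0.001]
ft_force: [0.1, -0.3, -4.4]
width: 0.145
t: 16.68
position: [0.4369, -0.3601, 0.024]
orientation: [3.06, -0.707, 0.005]
ft_force: [1.5, -0.2, -0.7]
width: 0.143
t: 16.92
position: [0.4358, -0.3597, 0.0205]
orientation: [3.06, -0.708, 0.001]
ft_force: [-2.7, 2.2, 4.4]
width: 0.146
t: 17.18
position: [0.4349, -0.3594, 0.017]
orientation: [-3.06, 0.709, 0.001]
ft_force: [-4.4, 2.8, 4.4]
width: 0.144
t 17.18 TCP [ 0.4349 -0.3594  0.017 ] yaw -26.1 tz [-0.001  0.    -1.   ] ring err mm [-163.8 -328.2] F [-4.4  2.8  4.4] M [0.16 0.26 0.03] w 0.144
```

```bash

python3 -m creep '[[[1,0,3,0,0,0,-1],[0,0,2.5,0,0,0,-1],[0,0,0,0,0,0,-1]]]'
python3 -m creep '[[[0,0,0,0,0,0,-0.5],[0,0,0,0,0,0,-0.2],[0,0,0,0,0,0,-0.2],[0,0,0,0,0,0,-0.2]]]'
python3 -m creep '[[[0,0,0,0,0,0,-0.2]]]'
python3 -m creep '[[[0,0,0,0,0,0,-1],[0,0,0,0,0,0,-1],[0,0,0,0,0,0,-1],[0,0,0,0,0,0,-1]]]' 120
python3 -m creep '[[[0,0,0,0,0,0,-1],[0,0,-10,0,0,0,-1],[0,0,-40,0,0,0,-1],[0,0,0,0,0,0,-1],[0,0,0,0,0,0,-1]]]' 120
python3 - <<'E'
from h import *
c=optics.calibration('wrist');a=optics.get_image('wrist');s=where();np.save('c_h2.npy',c,allow_pickle=True);np.save('i_h2.npy',a)
for f in('i_h.npy','i_h2.npy'):
    g=np.load(f).min(2)[:155,180:340];
    print(f,[ (t,(lambda ys,xs:(xs.min()+180,xs.max()+180,ys.min(),ys.max()))(*np.nonzero(cv2.morphologyEx((g>t).astype(np.uint8)[30:,],cv2.MORPH_OPEN,np.ones((3,3)))))) for t in(215,235)])
save(a,'k.png',None,1.5)
E
```

```text
t: 17.55
position: [0.4356, -0.3598, 0.0114]
orientation: [-3.06, 0.709, 0.002]
ft_force: [-5.2, 2.3, 4.3]
width: 0.148
t: 18.05
position: [0.4366, -0.36, 0.0114]
orientation: [3.061, -0.708, 0.0]
ft_force: [0.5, 0.5, -0.4]
width: 0.398
t: 18.18
position: [0.4365, -0.36, 0.0114]
orientation: [3.061, -0.708, 0.0]
ft_force: [0.5, 0.7, 0.0]
width: 0.405
t: 18.68
position: [0.4364, -0.3601, 0.0118]
orientation: [3.06, -0.709, 0.0]
ft_force: [-1.9, 0.9, 5.7]
width: 0.133
t: 19.3
position: [0.436, -0.3596, 0.0609]
orientation: [-3.06, 0.708, 0.001]
ft_force: [-0.2, 0.2, -5.2]
width: 0.132
t 19.35 TCP [ 0.4356 -0.3594  0.0604] yaw -26.1 tz [-0.001  0.001 -1.   ] ring err mm [-163.1 -328.2] F [ 0.1 -0.1 -3.6] M [-0.04  0.01 -0.02] w 0.135
i_h.npy [(215, (np.int64(208), np.int64(290), np.int64(19), np.int64(124))), (235, (np.int64(208), np.int64(290), np.int64(20), np.int64(111)))]
i_h2.npy [(215, (np.int64(208), np.int64(289), np.int64(22), np.int64(124))), (235, (np.int64(208), np.int64(289), np.int64(22), np.int64(113)))]
```

View pics/k.png

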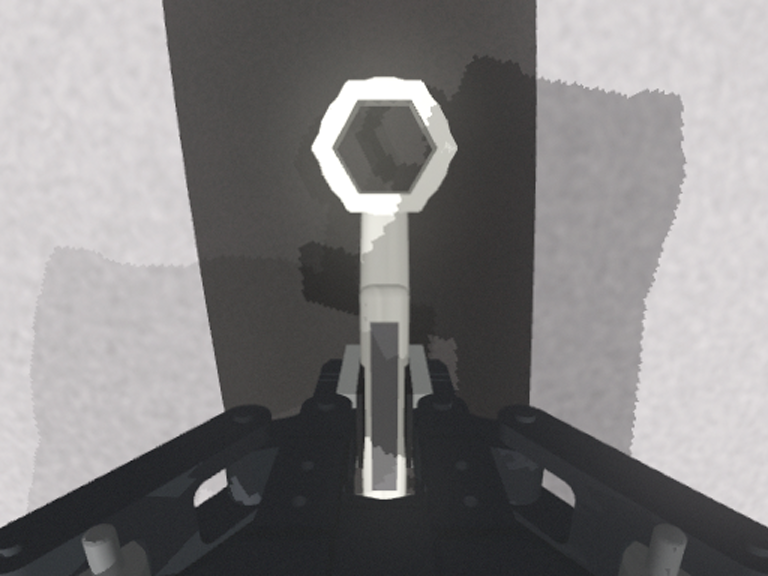

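```bash
sed -i 's/^NUT=.*/NUT=np.array([.5306,.0022])/; s/r=.076/r=.077/' h.py
python3 -m creep '[[[0,0,-50,0,0,0,-1],[0,0,-50,0,0,0,-1],[0,0,-50,0,0,-0.1733,-1],[0,0,0,0,0,-0.1733,-1],[0,0,0,0,0,-0.1733,-1]]]' >/dev/null
python3 -m creep '[[[0,0,0,0,0,-0.1733,-1],[0,0,0,0,0,-0.1733,-1],[0,0,0,0,0,-0.1733,-1],[0,0,0,0,0,-0.1733,-1],[0,0,0,0,0,-0.1733,-1]]]' >/dev/null
python3 -m creep '[[[0,0,0,0,0,-0.1733,-1],[49.2,-8.6,0,0,0,0,-1],[49.2,-8.6,0,0,0,0,-1],[49.2,-8.6,0,0,0,0,-1],[49.2,-8.6,0,0,0,0,-1]]]'
python3 -m creep '[[[49.2,-8.6,0,0,0,0,-1],[49.2,-8.6,0,0,0,0,-1],[49.2,-8.6,0,0,0,0,-1],[49.2,-8.6,0,0,0,0,-1],[49.2,-8.6,0,0,0,0,-1]]]'
python3 -m creep '[[[0,0,35,0,0,0,-1],[0,0,25,0,0,0,-1],[0,0,0,0,0,0,-1],[0,0,0,0,0,0,-1]]]'
python3 -c "
from h import *
where(ang=63.3,z=.1195)"
```

```text
t: 21.22
position: [0.4936, -0.167, 0.2099]
orientation: [-2.673, -1.647, 0.002]
ft_force: [1.4, -0.4, -4.7]
width: 0.132
t: 21.85
position: [0.5658, 0.0716, 0.2098]
orientation: [-2.674, -1.647, 0.004]
ft_force: [1.7, -0.3, -5.6]
width: 0.132
t: 22.35
position: [0.5664, 0.0704, 0.1516]
orientation: [-2.674, -1.648, -0.0]
ft_force: [-0.1, 0.4, -3.6]
width: 0.137
t 22.35 TCP [0.5664 0.0704 0.1516] yaw 63.3 tz [-0.  0. -1.] ring err mm [ 1.2 -0.5] F [-0.1  0.4 -3.6] M [ 0.05 -0.08 -0.02] w 0.137
shift [-0.1 -1.3 32.1] turn -0.0
```

```bash

python3 -m creep '[[[0,-1.3,12,0,0,0,-1],[0,0,0,0,0,0,-1],[0,0,0,0,0,0,-1]]]'|tr '\n' ' ';echo
python3 -m creep '[[[0,0,3,0,0,0,-1],[0,0,0,0,0,0,-1]]]'|tr '\n' ' ';echo
python3 -m creep '[[[0,0,3,0,0,0,-1],[0,0,0,0,0,0,-1]]]'|tr '\n' ' ';echo
python3 -m creep '[[[0,0,2,0,0,0,-1],[0,0,0,0,0,0,-1]]]'|tr '\n' ' ';echo
python3 -c "
from h import *
where(ang=63.3,z=.1195)"
```

```text
t: 22.72 position: [0.5652, 0.0709, 0.1396] orientation: [2.674, 1.648, 0.0] ft_force: [0.0, 0.0, -3.5] width: 0.137 
t: 22.98 position: [0.565, 0.0709, 0.1363] orientation: [-2.674, -1.648, 0.0] ft_force: [-0.2, 0.6, -3.9] width: 0.132 
t: 23.22 position: [0.5649, 0.0709, 0.1331] orientation: [-2.674, -1.648, 0.001] ft_force: [0.4, -0.1, -4.2] width: 0.135 
t: 23.48 position: [0.5652, 0.0711, 0.1313] orientation: [-2.674, -1.648, -0.0] ft_force: [-0.4, 0.4, -5.5] width: 0.129 
t 23.48 TCP [0.5652 0.0711 0.1313] yaw 63.3 tz [ 0.  0. -1.] ring err mm [0.  0.1] F [-0.4  0.4 -5.5] M [ 0.13 -0.13 -0.01] w 0.129
shift [-0.1  0.  11.8] turn 0.0
```

```bash

for i in 1; do
python3 -m creep '[[[0,0,2,0,0,0,-1],[0,0,0,0,0,0,-1]]]'|tr '\n' ' ';echo
python3 -m creep '[[[0,0,1.5,0,0,0,-1],[0,0,0,0,0,0,-1]]]'|tr '\n' ' ';echo
python3 -m creep '[[[0,0,1.0,0,0,0,-1],[0,0,0,0,0,0,-1]]]'|tr '\n' ' ';echo
done
python3 -c "
from h import *
where(ang=63.3,z=.1195)"
```

```text
t: 23.72 position: [0.5652, 0.0711, 0.1293] orientation: [-2.674, -1.649, -0.0] ft_force: [0.9, 1.4, -4.3] width: 0.133 
t: 23.98 position: [0.5652, 0.0712, 0.1279] orientation: [-2.674, -1.649, -0.001] ft_force: [1.5, 1.9, -3.4] width: 0.136 
t: 24.22 position: [0.5652, 0.0711, 0.1269] orientation: [-2.674, -1.649, -0.001] ft_force: [0.7, 2.3, -3.7] width: 0.136 
t 24.23 TCP [0.5652 0.0711 0.1269] yaw 63.3 tz [ 0.  0. -1.] ring err mm [0.  0.1] F [ 0.7  2.3 -3.7] M [ 0.35 -0.24  0.01] w 0.136
shift [-0.1  0.1  7.4] turn 0.0
```

```bash

python3 -m creep '[[[1,0,0,0,0,0,-1],[0,0,0,0,0,0,-1]]]'|tr '\n' ' ';echo
python3 -m creep '[[[0,0,1.5,0,0,0,-1],[0,0,0,0,0,0,-1]]]'|tr '\n' ' ';echo
python3 -m creep '[[[0,0,1.5,0,0,0,-1],[0,0,0,0,0,0,-1]]]'|tr '\n' ' ';echo
python3 -c "
from h import *
where(ang=63.3,z=.1195)"
```

```text
t: 24.48 position: [0.5652, 0.0715, 0.1267] orientation: [2.675, 1.648, -0.001] ft_force: [-0.4, 0.6, -3.8] width: 0.135 
t: 24.72 position: [0.5654, 0.0717, 0.1251] orientation: [-2.674, -1.648, 0.001] ft_force: [-0.3, 0.4, -5.1] width: 0.132 
t: 24.98 position: [0.5654, 0.0718, 0.1237] orientation: [-2.674, -1.648, 0.0] ft_force: [-0.0, 0.6, -3.9] width: 0.138 
t 24.98 TCP [0.5654 0.0718 0.1237] yaw 63.3 tz [-0. -0. -1.] ring err mm [0.2 0.8] F [-0.   0.6 -3.9] M [ 0.04 -0.01  0.04] w 0.138
shift [-0.8  0.1  4.2] turn -0.0
```

```bash
cat >> h.py <<'E'
def tq():
    s=read_state();rt=R.from_rotvec(s['orientation']);f=rt.inv().apply(s['ft_force']);m=rt.inv().apply(s['ft_torque'])
    x=rt.apply([1,0,0]);yaw=np.degrees(np.arctan2(x[1],x[0]));e=(s['position'][:2]-.077*x[:2]-NUT)*1000
    print('t %.2f yaw %.1f z %.4f Ft %.1f Fr %.1f Mz %.2f T %.2f err %s w %.3f Fz %.1f'%(s['t'],yaw,s['position'][2],-f[1],f[0],m[2],-f[1]*.077-m[2],e.round(1),s['width'],-f[2]))
E
python3 -m creep '[[[0,0,1.5,0,0,0,-1],[0,0,0,0,0,0,-1]]]'>/dev/null; python3 -c "from h import *;tq()"
python3 -m creep '[[[0,0,1.5,0,0,0,-1],[0,0,0,0,0,0,-1]]]'>/dev/null; python3 -c "from h import *;tq()"
python3 -m creep '[[[-0.75,10.76,0,0,0,0.1396,-1],[0,0,0,0,0,0,-1]]]'>/dev/null; python3 -c "from h import *;tq()"
python3 -m creep '[[[-0.75,10.76,0,0,0,0.1396,-1],[0,0,0,0,0,0,-1]]]'>/dev/null; python3 -c "from h import *;tq()"
```

```text
t 25.23 yaw 63.3 z 0.1222 Ft -0.6 Fr 0.1 Mz -0.05 T 0.00 err [0.3 0.9] w 0.131 Fz -3.2
t 25.48 yaw 63.3 z 0.1209 Ft -0.1 Fr -1.2 Mz -0.00 T -0.00 err [0.4 0.9] w 0.135 Fz -3.3
t 25.73 yaw 55.3 z 0.1209 Ft 1.5 Fr 0.8 Mz -0.02 T 0.14 err [0.6 1.1] w 0.133 Fz -4.2
t 25.98 yaw 47.5 z 0.1209 Ft -1.3 Fr 1.3 Mz 0.03 T -0.13 err [0.7 1. ] w 0.131 Fz -3.8
```

```bash

python3 -m creep '[[[-0.75,10.76,0,0,0,0.1396,-1],[0,0,0,0,0,0,-1]]]'>/dev/null; python3 -c "from h import *;tq()"
python3 -m creep '[[[-0.75,10.76,0,0,0,0.1396,-1],[0,0,0,0,0,0,-1]]]'>/dev/null; python3 -c "from h import *;tq()"
python3 -m creep '[[[-0.75,10.76,0,0,0,0.1396,-1],[0,0,0,0,0,0,-1]]]'>/dev/null; python3 -c "from h import *;tq()"
```

```text
t 26.23 yaw 39.5 z 0.1209 Ft 0.5 Fr 1.9 Mz 0.07 T -0.03 err [0.7 0.9] w 0.133 Fz -3.4
t 26.48 yaw 31.6 z 0.1210 Ft -0.5 Fr 1.1 Mz -0.01 T -0.03 err [0.7 0.8] w 0.132 Fz -3.1
t 26.73 yaw 23.6 z 0.1210 Ft 0.1 Fr 2.6 Mz -0.01 T 0.02 err [0.8 0.7] w 0.136 Fz -3.8
```

```bash
python3 -c "
from h import *
a=optics.get_image('wrist');b=optics.get_image('top');s=optics.get_image('side');np.save('i_t.npy',b)
w=cv2.resize(a,(512,384))[0:384,160:360]
t=cv2.resize(b[160:224,125:189],(384,384),interpolation=cv2.INTER_CUBIC)
d=cv2.resize(s[125:165,205:245],(200,200),interpolation=cv2.INTER_CUBIC);d=np.vstack([d,np.zeros((184,200,3),np.uint8)])
cv2.imwrite('pics/l.png',np.hstack([w,t,d])[:,:,::-1])
tq()"
```

```text
t 26.88 yaw 23.6 z 0.1211 Ft -0.4 Fr 2.8 Mz -0.04 T 0.01 err [0.7 0.8] w 0.135 Fz -3.3
```

View pics/l.png

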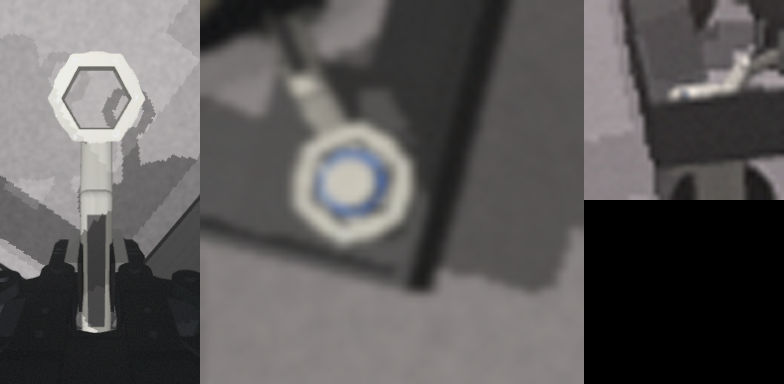

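```bash

python3 -m creep '[[[-0.2,5.41,0,0,0,0.0698,-1],[-0.2,5.41,0,0,0,0.0698,-1]]]'>/dev/null; python3 -c "from h import *;tq()"
python3 -m creep '[[[-0.2,5.41,0,0,0,0.0698,-1]]]'>/dev/null; python3 -c "from h import *;tq()"
python3 -m creep '[[[-0.2,5.41,0,0,0,0.0698,-1]]]'>/dev/null; python3 -c "from h import *;tq()"
python3 -m creep '[[[-0.2,5.41,0,0,0,0.0698,-1]]]'>/dev/null; python3 -c "from h import *;tq()"
python3 -m creep '[[[-0.2,5.41,0,0,0,0.0698,-1]]]'>/dev/null; python3 -c "from h import *;tq()"
```

```text
t 27.12 yaw 15.4 z 0.1210 Ft -0.5 Fr 2.4 Mz -0.19 T 0.16 err [0.6 1.1] w 0.135 Fz -3.0
t 27.25 yaw 11.4 z 0.1211 Ft 0.5 Fr 3.1 Mz -0.21 T 0.25 err [0.7 1. ] w 0.134 Fz -4.5
t 27.38 yaw 7.4 z 0.1210 Ft -0.8 Fr 3.6 Mz -0.22 T 0.15 err [0.7 0.9] w 0.131 Fz -3.9
t 27.50 yaw 3.4 z 0.1210 Ft 0.9 Fr 2.8 Mz -0.22 T 0.29 err [0.8 0.8] w 0.128 Fz -4.0
t 27.62 yaw -0.6 z 0.1211 Ft 0.9 Fr 3.7 Mz -0.27 T 0.35 err [0.8 0.6] w 0.129 Fz -3.5
```

```bash

python3 -m creep '[[[-0.2,5.41,0,0,0,0.0698,-1]]]'>/dev/null; python3 -c "from h import *;tq()"
python3 -m creep '[[[-0.2,5.41,0,0,0,0.0698,-1]]]'>/dev/null; python3 -c "from h import *;tq()"
python3 -m creep '[[[0,0,0,0,0,0,-1],[-0.4,-7.75,0,0,0,-0.1004,-1],[-0.4,-7.75,0,0,0,-0.1004,-1],[0,0,0,0,0,0,-1]]]'>/dev/null; python3 -c "from h import *;tq()"
python3 -m creep '[[[0,0,-4,0,0,0,-1],[0,0,-12,0,0,0,-1],[0,0,-8,0,0,0,-1],[0,0,0,0,0,0,-1]]]'>/dev/null; python3 -c "from h import *;tq()"
python3 -m creep '[[[-1.17,-13.42,0,0,0,-0.1745,-1],[-1.17,-13.42,0,0,0,-0.1745,-1],[-1.17,-13.42,0,0,0,-0.1745,-1],[-1.17,-13.42,0,0,0,-0.1745,-1],[-1.17,-13.42,0,0,0,-0.1745,-1]]]'>/dev/null; python3 -c "from h import *;tq()"
python3 -m creep '[[[-1.17,-13.42,0,0,0,-0.1745,-1],[0,0,0,0,0,0,-1],[0,0,0,0,0,0,-1]]]'>/dev/null; python3 -c "from h import *;tq();where(ang=63.0)"
```

```text
t 27.75 yaw -4.6 z 0.1211 Ft 0.8 Fr 3.5 Mz -0.18 T 0.24 err [0.8 0.6] w 0.135 Fz -4.4
t 27.88 yaw -8.6 z 0.1211 Ft 0.4 Fr 3.4 Mz -0.16 T 0.20 err [0.8 0.5] w 0.134 Fz -3.5
t 28.38 yaw 3.0 z 0.1207 Ft 0.2 Fr 0.5 Mz 0.05 T -0.03 err [-0.2  1. ] w 0.132 Fz -2.5
t 28.88 yaw 2.8 z 0.1461 Ft -0.3 Fr -0.0 Mz -0.01 T -0.02 err [0.9 0.4] w 0.130 Fz -4.7
t 29.50 yaw 53.1 z 0.1447 Ft 0.3 Fr 1.0 Mz 0.00 T 0.02 err [0.2 0.8] w 0.134 Fz -3.8
t 29.88 yaw 62.5 z 0.1449 Ft 0.1 Fr -0.8 Mz 0.03 T -0.03 err [0.5 0.2] w 0.135 Fz -3.8
t 29.88 TCP [0.5666 0.0707 0.1449] yaw 62.5 tz [ 0. -0. -1.] ring err mm [0.5 0.2] F [-0.4 -0.7 -3.8] M [-0.02 -0.05 -0.03] w 0.135
shift [-0.4 -0.9 -0. ] turn -0.008
```

```bash

python3 -m creep '[[[0.4,-0.4,12,0,0,-0.008,-1],[0,0,0,0,0,0,-1]]]'>/dev/null; python3 -c "from h import *;tq()"
python3 -m creep '[[[0,0,2.5,0,0,0,-1],[0,0,0,0,0,0,-1]]]'>/dev/null; python3 -c "from h import *;tq()"
python3 -m creep '[[[0,0,2,0,0,0,-1],[0,0,0,0,0,0,-1]]]'>/dev/null; python3 -c "from h import *;tq()"
python3 -m creep '[[[0,0,1.5,0,0,0,-1],[0,0,0,0,0,0,-1]]]'>/dev/null; python3 -c "from h import *;tq()"
```

```text
t 30.12 yaw 63.2 z 0.1314 Ft -0.6 Fr -0.3 Mz 0.05 T -0.10 err [-0.1  0.6] w 0.134 Fz -4.7
t 30.38 yaw 63.2 z 0.1302 Ft -0.1 Fr -0.5 Mz 0.01 T -0.02 err [0.7 1. ] w 0.135 Fz -3.2
t 30.62 yaw 63.3 z 0.1283 Ft -0.1 Fr 0.3 Mz -0.02 T 0.02 err [0.7 1. ] w 0.132 Fz -4.5
t 30.88 yaw 63.3 z 0.1268 Ft -0.6 Fr 0.4 Mz -0.02 T -0.03 err [0.6 0.9] w 0.131 Fz -3.2
```

```bash

python3 -m creep '[[[0,0,3,0,0,0,-1],[0,0,3,0,0,0,-1],[0,0,0,0,0,0,-1]]]'>/dev/null; python3 -c "from h import *;tq()"
python3 -m creep '[[[-0.2,5.41,0,0,0,0.0698,-1],[-0.2,5.41,0,0,0,0.0698,-1]]]'>/dev/null; python3 -c "from h import *;tq()"
python3 -m creep '[[[-0.1,4.05,0,0,0,0.0524,-1]]]'>/dev/null; python3 -c "from h import *;tq()"
python3 -m creep '[[[-0.1,4.05,0,0,0,0.0524,-1]]]'>/dev/null; python3 -c "from h import *;tq()"
python3 -m creep '[[[-0.1,4.05,0,0,0,0.0524,-1]]]'>/dev/null; python3 -c "from h import *;tq()"
python3 -m creep '[[[-0.1,4.05,0,0,0,0.0524,-1]]]'>/dev/null; python3 -c "from h import *;tq()"
```

```text
t 31.25 yaw 63.3 z 0.1207 Ft 0.6 Fr -0.8 Mz -0.01 T 0.06 err [0.7 0.9] w 0.132 Fz -3.6
t 31.50 yaw 55.1 z 0.1209 Ft 1.4 Fr 0.4 Mz 0.07 T 0.04 err [0.7 0.9] w 0.133 Fz -4.4
t 31.62 yaw 52.1 z 0.1208 Ft 1.1 Fr -0.6 Mz -0.03 T 0.11 err [0.6 1.2] w 0.135 Fz -5.0
t 31.75 yaw 49.2 z 0.1208 Ft 1.4 Fr 0.2 Mz -0.19 T 0.30 err [0.4 1.3] w 0.132 Fz -3.4
t 31.88 yaw 46.2 z 0.1208 Ft 1.3 Fr -1.3 Mz -0.12 T 0.22 err [0.5 1.2] w 0.133 Fz -4.4
t 32.00 yaw 43.2 z 0.1208 Ft 1.8 Fr 0.3 Mz -0.17 T 0.31 err [0.5 1.3] w 0.136 Fz -4.2
```

```bash

python3 -m creep '[[[-0.1,4.05,0,0,0,0.0524,-1]]]'>/dev/null; python3 -c "from h import *;tq()"
python3 -m creep '[[[-0.1,4.05,0,0,0,0.0524,-1]]]'>/dev/null; python3 -c "from h import *;tq()"
python3 -m creep '[[[-0.1,4.05,0,0,0,0.0524,-1]]]'>/dev/null; python3 -c "from h import *;tq()"
python3 -m creep '[[[-0.1,4.05,0,0,0,0.0524,-1]]]'>/dev/null; python3 -c "from h import *;tq()"
```

```text
t 32.12 yaw 40.2 z 0.1208 Ft 0.6 Fr 0.7 Mz -0.12 T 0.16 err [0.6 1.2] w 0.131 Fz -4.1
t 32.25 yaw 37.2 z 0.1208 Ft 0.9 Fr -0.2 Mz -0.14 T 0.21 err [0.6 1.1] w 0.133 Fz -3.9
t 32.38 yaw 34.2 z 0.1208 Ft 1.0 Fr -0.3 Mz -0.20 T 0.28 err [0.6 1.1] w 0.132 Fz -3.9
t 32.50 yaw 31.2 z 0.1208 Ft 0.8 Fr -0.6 Mz -0.21 T 0.28 err [0.7 1.1] w 0.133 Fz -4.6
```

```bash

python3 -m creep '[[[-0.1,4.05,0,0,0,0.0524,-1]]]'>/dev/null; python3 -c "from h import *;tq()"
python3 -m creep '[[[-0.1,4.05,0,0,0,0.0524,-1]]]'>/dev/null; python3 -c "from h import *;tq()"
python3 -m creep '[[[-0.1,4.05,0,0,0,0.0524,-1]]]'>/dev/null; python3 -c "from h import *;tq()"
python3 -m creep '[[[-0.1,4.05,0,0,0,0.0524,-1]]]'>/dev/null; python3 -c "from h import *;tq()"
```

```text
t 32.62 yaw 28.2 z 0.1208 Ft -0.6 Fr -0.1 Mz -0.12 T 0.07 err [0.7 1.1] w 0.132 Fz -3.5
t 32.75 yaw 25.2 z 0.1208 Ft -0.1 Fr -0.9 Mz -0.20 T 0.19 err [0.7 1. ] w 0.131 Fz -4.3
t 32.88 yaw 22.2 z 0.1208 Ft -0.1 Fr -0.8 Mz -0.18 T 0.17 err [0.8 1. ] w 0.133 Fz -3.5
t 33.00 yaw 19.2 z 0.1208 Ft 0.3 Fr -0.1 Mz -0.18 T 0.20 err [0.8 0.9] w 0.132 Fz -3.4
```

```bash

python3 -m creep '[[[-0.1,4.05,0,0,0,0.0524,-1]]]'>/dev/null; python3 -c "from h import *;tq()"
python3 -m creep '[[[-0.1,4.05,0,0,0,0.0524,-1]]]'>/dev/null; python3 -c "from h import *;tq()"
python3 -m creep '[[[-0.1,4.05,0,0,0,0.0524,-1]]]'>/dev/null; python3 -c "from h import *;tq()"
python3 -m creep '[[[-0.1,4.05,0,0,0,0.0524,-1]]]'>/dev/null; python3 -c "from h import *;tq()"
```

```text
t 33.12 yaw 16.2 z 0.1208 Ft 1.4 Fr -0.3 Mz -0.28 T 0.39 err [0.7 1.1] w 0.131 Fz -3.6
t 33.25 yaw 13.2 z 0.1208 Ft 1.5 Fr -0.4 Mz -0.46 T 0.58 err [0.7 1.4] w 0.135 Fz -3.6
t 33.38 yaw 10.2 z 0.1208 Ft 0.1 Fr 0.1 Mz -0.46 T 0.47 err [0.8 1.4] w 0.132 Fz -3.5
t 33.50 yaw 7.2 z 0.1208 Ft 0.3 Fr -0.7 Mz -0.55 T 0.58 err [0.8 1.4] w 0.131 Fz -3.8
```

```bash

python3 -m creep '[[[-0.1,4.05,0,0,0,0.0524,-1]]]'>/dev/null; python3 -c "from h import *;tq()"
python3 -m creep '[[[-0.1,4.05,0,0,0,0.0524,-1]]]'>/dev/null; python3 -c "from h import *;tq()"
python3 -m creep '[[[-0.1,4.05,0,0,0,0.0524,-1]]]'>/dev/null; python3 -c "from h import *;tq()"
python3 -m creep '[[[-0.1,3.37,0,0,0,0.0436,-1]]]'>/dev/null; python3 -c "from h import *;tq()"
python3 -m creep '[[[0,0,0,0,0,0,-1]]]'>/dev/null; python3 -c "from h import *;tq()"
python3 -c "
from h import *
optics.get_image('wrist')" 
```

```text
t 33.62 yaw 4.2 z 0.1208 Ft 1.2 Fr -0.8 Mz -0.53 T 0.62 err [0.9 1.4] w 0.134 Fz -4.2
t 33.75 yaw 1.2 z 0.1208 Ft 1.6 Fr 0.3 Mz -0.61 T 0.73 err [0.9 1.4] w 0.130 Fz -4.0
t 33.88 yaw -1.8 z 0.1208 Ft 1.2 Fr 0.3 Mz -0.60 T 0.69 err [0.9 1.4] w 0.127 Fz -3.2
t 34.00 yaw -4.3 z 0.1209 Ft 1.4 Fr 0.7 Mz -0.65 T 0.76 err [1.  1.4] w 0.135 Fz -4.6
t 34.12 yaw -4.3 z 0.1209 Ft 2.0 Fr -0.0 Mz -0.38 T 0.54 err [1.  1.1] w 0.131 Fz -3.5
```

```bash

python3 -m creep '[[[-0.4,-7.4,0,0,0,-0.096,-1],[-0.4,-7.4,0,0,0,-0.096,-1],[0,0,0,0,0,0,-1]]]'>/dev/null; python3 -c "from h import *;tq()"
python3 -m creep '[[[0,0,-4,0,0,0,-1],[0,0,-10,0,0,0,-1]]]'>/dev/null; python3 -c "from h import *;tq()"
python3 -m creep '[[[0,0,-20,0,0,0,-1],[0,0,-40,0,0,0,-1],[0,0,-25,0,0,0,-1],[0,0,0,0,0,0,-1]]]'>/dev/null
python3 -c "
from h import *
tq();s=where();rt=R.from_rotvec(s['orientation'])
print((1000*rt.inv().apply(np.array([.436,-.359,.1])-s['position'])).round(1))"
```

```text
t 34.55 yaw 6.7 z 0.1208 Ft 0.3 Fr 0.4 Mz 0.08 T -0.06 err [0.8 0.9] w 0.136 Fz -3.6
t 34.80 yaw 6.6 z 0.1349 Ft 0.1 Fr -0.3 Mz 0.02 T -0.01 err [0.5 0.2] w 0.136 Fz -4.1
t 35.30 yaw 6.7 z 0.2227 Ft 0.2 Fr -1.0 Mz -0.03 T 0.04 err [2.3 0.6] w 0.137 Fz -4.5
t 35.30 TCP [0.6093 0.0118 0.2227] yaw 6.7 tz [ 0.005  0.    -1.   ] ring err mm [2.3 0.6] F [-1.   0.1 -4.5] M [ 0.02 -0.03  0.03] w 0.137
[-215.8  348.1  121.8]
```

```bash

python3 -m creep '[[[-27,43.5,0,0,0,0,-1],[-27,43.5,0,0,0,0,-1],[-27,43.5,0,0,0,0,-1],[-27,43.5,0,0,0,0,-1],[-27,43.5,0,0,0,0,-1]]]'>/dev/null
python3 -m creep '[[[-27,43.5,0,0,0,0,-1],[-27,43.5,0,0,0,0,-1],[-27,43.5,0,0,0,0,-1],[0,0,30,0,0,0.143,-1],[0,0,30,0,0,0.143,-1]]]'>/dev/null
python3 -m creep '[[[0,0,30,0,0,0.143,-1],[0,0,30,0,0,0.143,-1],[0,0,0,0,0,0,-1],[0,0,0,0,0,0,-1]]]'>/dev/null
python3 -c "
from h import *
s=where();rt=R.from_rotvec(s['orientation'])
print((1000*rt.inv().apply(np.array([.436,-.359,.012])-s['position'])).round(1))"
```

```text
t 37.05 TCP [ 0.4344 -0.3591  0.1003] yaw -25.9 tz [ 0. -0. -1.] ring err mm [-165.5 -327.7] F [-0.2 -0.2 -3.6] M [ 0.01 -0.08 -0.02] w 0.136
[ 1.4 -0.8 88.3]
```

```bash

python3 -m creep '[[[1,0,40,0,0,0,-1],[0,0,30,0,0,0,-1],[0,0,8,0,0,0,-1],[0,0,0,0,0,0,-1]]]'>/dev/null;python3 -c "from h import *;where()"
python3 -m creep '[[[0,0,5,0,0,0,-1],[0,0,0,0,0,0,-1]]]'>/dev/null;python3 -c "from h import *;where()"
python3 -m creep '[[[0,0,3.5,0,0,0,-1],[0,0,0,0,0,0,-1]]]'>/dev/null;python3 -c "from h import *;where()"
```

```text
t 37.55 TCP [ 0.4355 -0.3599  0.0228] yaw -26.0 tz [ 0.001 -0.001 -1.   ] ring err mm [-164.3 -328.3] F [ 0.4  0.2 -4.2] M [-0.   -0.03 -0.  ] w 0.136
t 37.80 TCP [ 0.4354 -0.3597  0.0176] yaw -26.0 tz [ 0.001 -0.001 -1.   ] ring err mm [-164.4 -328.1] F [ 0.3 -0.4 -3.8] M [-0.01  0.01 -0.04] w 0.133
t 38.05 TCP [ 0.435  -0.3593  0.0133] yaw -26.0 tz [-0.  0. -1.] ring err mm [-164.8 -327.7] F [ 0.6 -0.3 -4.5] M [-0.01 -0.01 -0.02] w 0.129
```

Level and nearly down; touch, release and withdraw straight up.

```bash

python3 -m creep '[[[0,0,1.5,0,0,0,-1],[0,0,0,0,0,0,-1]]]'>/dev/null;python3 -c "from h import *;where()"
python3 -m creep '[[[0,0,0.5,0,0,0,-0.8],[0,0,0,0,0,0,-0.5],[0,0,0,0,0,0,-0.2],[0,0,0,0,0,0,0.2],[0,0,0,0,0,0,0.2]]]' 20
python3 -m creep '[[[0,0,-15,0,0,0,0.2],[0,0,-50,0,0,0,0.4],[0,0,-50,0,0,0,0.4],[0,0,-50,0,0,0,0.4],[0,0,0,0,0,0,0.4]]]'
python3 - <<'E'
from h import *
a=optics.get_image('wrist');t=optics.get_image('top');c=optics.calibration('top');where()
cv2.imwrite('pics/m.png',np.hstack([cv2.resize(a,(400,300)),cv2.resize(t,(400,300),interpolation=cv2.INTER_AREA)])[:,:,::-1])
for n,z in(('wrench',.004),('jar_mid',.0475),('tin_mid',.0375),('carton_mid',.0275)):print(n,[(onz('top',x['uv'],z,c).round(3),round(x['confidence'],2)) for x in models.tip_of(n,'top')])
E
```

```text
t 38.30 TCP [ 0.4351 -0.3595  0.0119] yaw -26.1 tz [ 0. -0. -1.] ring err mm [-164.7 -327.9] F [-0.   0.4 -4.6] M [-0.04 -0.03  0.02] w 0.134
t: 38.92
position: [0.4351, -0.3595, 0.0115]
orientation: [3.061, -0.708, 0.0]
ft_force: [-0.2, 0.5, 0.5]
width: 0.599
t: 39.55
position: [0.4371, -0.3611, 0.1818]
orientation: [3.057, -0.708, 0.013]
ft_force: [0.6, -1.0, -0.8]
width: 0.7
t 39.65 TCP [ 0.4351 -0.3594  0.1775] yaw -26.1 tz [ 0.002 -0.001 -1.   ] ring err mm [-164.6 -327.8] F [-0.2  0.4 -0.3] M [ 0.   -0.   -0.02] w 0.703
wrench [(array([ 0.46 , -0.618,  0.004]), 0.8), (array([0.353, 0.115, 0.004]), 0.75)]
jar_mid [(array([ 0.385, -0.096,  0.048]), 0.6), (array([ 0.723, -0.246,  0.048]), 0.19)]
tin_mid [(array([ 0.697, -0.366,  0.038]), 0.92)]
carton_mid [(array([ 0.733, -0.24 ,  0.028]), 0.84)]
```

View pics/m.png

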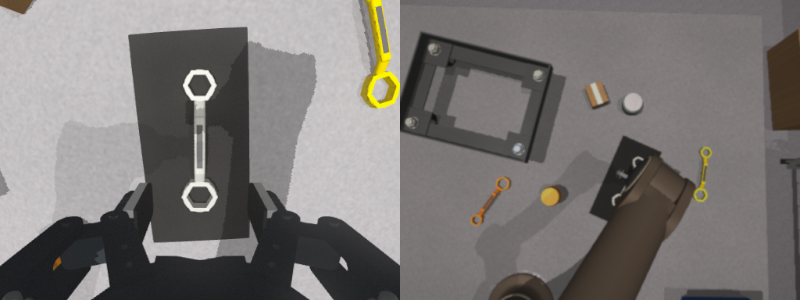

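```bash
python3 -c "
from h import *
print(job.close_job())"
```

```text
the job is handed in; nothing more can be done
None
```

The nut is tightened to about 20 degrees past snug, the spanner is back flat on the mat and released, and the job is handed in at about 39.7 s.

- **Seating:** On the first try the ring caught on top of the nut and the spanner tipped about 11 degrees in the fingers. I took it back to the mat, gripped it again at 120 N and re-measured the nut's angle. It then seated cleanly.
- **Tightening:** I made two strokes, lifting off and reseating between them. The drag was about 0.2 N m at first and jumped to about 0.5 N m at a handle yaw of about 16 degrees, which I took as snug. I stopped at -4.3 degrees, about 20 degrees further, with about 0.76 N m on the nut. That torque corresponds to about 0.37 rad and agrees with the angle. I could not measure the nut's own angle directly.
- **Last checks:** The closing wrist picture shows the spanner flat on the mat with the gripper clear of it. The jar and tin measured within about 3 mm of where they started. The network put the carton 13 mm from its first reading. By eye it stands at the same place in the picture and nothing went near it, so I take that as network error. The network also missed the spanner in the closing top view because the arm was over it.
- **Budget:** I viewed 12 pictures, two over the budget of 10.

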